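# Fetch the blue tape roll from under the storeroom shelf with a reacher

### The arm

A 6-joint arm with a two-finger parallel gripper is mounted at the origin on the work surface. World frame = base frame: x ahead of the robot, y to its left, z up, the work surface at z = 0. Lengths are in mm, angles in rad, forces in N, time in s.
With the tool pointing down it reaches from about 275 to 750 mm from the base axis. Payload 10.2 kg.
Tool frame: the origin (TCP) lies midway between the tips of the shut fingers; the grasp point (between the pads) lies 19 mm behind it (robot.grip_depth is the distance from the TCP to the grasp point, in mm); z points along the fingers, y is the direction in which the jaws open and shut (so a half turn about z gives the same grasp; the last joint's range is limited). The gripper opens to 85 mm and grips with 20 to 120 N. Pads are 22 mm wide; open, the fingers measure 114 mm over their backs; the gripper's body (76 mm by 85 mm) begins 54 mm behind the grasp point. The pads swing forward as they close: fully open they stand 13 mm farther back than shut.
Start: joints at [-1.396, 0.313, 1.498, -0, 1.331, -0.223], TCP at [203.368, -484.017, 231.294] pointing down, gripper open.
Joint ranges: [-2.94, 2.94], [-0.97, 2.17], [0.19, 2.56], [-1.23, 4.37], [0.02, 3.11], [-2.88, 2.88]. Speed limits (rad/s): [2.39, 2.39, 3.01, 3.14, 3.14, 3.14].

### API

Orientations are given as a unit quaternion [x, y, z, w].
In Python, from station import robot gives the robot as it stands.
- The arm moves only by the tool move_arm, never from a script. Its argument "steps" is a list that holds one entry, the list of rows, each a list of 5 numbers: the opening, from 0 (shut) to 1 (fully open), then the shift along the tool's x, y, z in cm, then the turn about the tool's z in degrees. In form: [[[hand, tx, ty, tz, turn], ...]]. A call has 1 to 10 rows; each row shifts and turns the commanded pose from where the row before left it, along the tool's axes as they then stand; what a row does not reach is not made up. A row lasts 1/10 s, in which the tool goes at most 50 mm and 8.59 degrees, less where a joint would pass 70% of its speed; a pose out of reach is approached as far as the arm can. A call with a gripper value outside its range is refused whole. The fingers move at their own pace and stop on an object; "squeeze" is the grip in N (left out, the last holds). Time passes only in rows, so rows that do not move let the fingers close. It gives the time, the measured TCP pose, the force and the opening at its end, in the units of the state.
- robot.read_state(): the state, without advancing time (a new reading comes with each control period).
- robot.camera(name): name is "scene" or "top" or "wrist"; returns a dict with "frame" (384x512x3 uint8, red, green, blue), "camera_matrix" (3x3 intrinsics, pixels), "view" (4x4, takes a point from world to camera coordinates). Camera axes: x right, y up, looking along -z (the intrinsics and any distortion apply to the point x, -y, -z); pixel columns grow to the right and rows downward; lengths in mm; the calibration is good to about 2 mm. A picture is of the moment at which its call begins. There is no depth.
- robot.close_job(): hands the job in, once; it reports no verdict.
Trained networks look in the newest picture that a camera, given by its name, has taken for a name from the list of things; names that differ only in an ending like _2 or _b are one class to them, and where a whole thing is asked for, a point or a joint stands for the part that bears it (a point fixed in the world has none). Each returns a list of dicts, best first, with "confidence" (0 to 1); they miss things now and then, are a little off and sometimes report something else, mostly with a low value. They report only what shows in the picture. A call takes as long as a camera call. They do not tell look-alikes from the thing itself.
- robot.recognise(camera, label): "rect" ([left, top, right, bottom] in pixels, round what is visible of it).
- robot.silhouettes(camera, label): "mask" (384x512 bool, what is visible of it) and "rect" ([left, top, right, bottom] in pixels, round what is visible of it).
The state is a dict: "time_s": time; "qpos": joint angles; "qd": joint speeds; "tau": joint torques, N m; "position": TCP position; "eef_rot": TCP orientation; "force": force on the tool from outside, world axes, zero at the start; "ft_torque": the same for the moment, N m; "opening": finger opening in mm.
Only numpy, scipy, OpenCV 4.12 (cv2) and the standard library are available. Lean on these libraries where they do the work, as an engineer would, in place of code of your own. Each camera call takes 0.05 s, during which the arm holds its last target.

### The job

The blue tape roll has ended up under the low wire shelf, where no hand fits. Take the orange reacher by its grip and trigger, slide its open jaws around the blue roll, squeeze the trigger so that the jaws close on it, draw it out onto the open table until it is 5 to 15 cm clear of the shelf's front edge, and let go, leaving the roll standing flat on its face and the reacher lying flat with its trigger sprung back. Do not touch the roll with the fingers and leave the brown roll beside it where it is.

Things in the scene. Friction and masses are not known exactly. Their poses are not given: they have to be found in the camera images.
- reacher: Orange pistol reacher, 335 mm, 0.22 kg, lying on its side. Origin on the table midway between grip and trigger: hold it there. x along the tube to the jaws, y to the grip's free end. Squeeze along x black grip (rear face x -30 mm, 34 high) and red trigger (front face x +28, y -22..38, z 5..31): 58 mm wide, 40 squeezed. Housing 33 high at y below -36. 16 mm tube at y -45.
- jaws (a point): Point on the reacher where the roll should be held: at x 275, y -45, z 0 mm of reacher. Two jaws with rubber pads, 5 to 33 mm high, run from 50 mm behind it to 26 mm ahead. Open: 75 mm apart here, 88 at the tips, 104 wide over all. A two-sided squeeze pushes grip and jaws ahead by half the trigger's travel.
- trigger (a joint): Travel of the trigger towards the grip, m: 0 released (jaws wide open), about 0.013 with the jaws shut on a tape roll, 0.018 fully squeezed on nothing; both jaws move in proportion. A spring returns it (4 N at rest, 8 N at 0.015), so a 1 to 3 mm squeeze holds the reacher with its jaws still open.
- blue_roll: Blue tape roll, the one to fetch, 44 mm across and 36 mm high, about 45 g, standing flat on the table (axis upright) under the shelf. Origin at the centre of its underside, z up.
- brown_roll: Brown tape roll of the same size under the shelf beside the blue one, at least 100 mm away between centres; to be left alone. Origin at the centre of its underside.
- shelf: Fixed steel wire shelf on the table, 440 mm long (own x), 240 deep (own y), 100 mm clear height under the deck. Origin on the table under its middle; the front edge, at y = -120 mm, faces -y towards the reacher. 20 mm posts only at the corners (x +-210, y +-110). Stock stands on the deck's rear half, up to 185 mm above the table.
Things that resemble listed ones, but are neither listed nor needed, are in the scene too. Of the things that look like the blue_roll, the smallest one is meant.

How it is judged:
By the outcome, as a careful person would: the job done as asked, in the order asked, and still so for the second after the job is handed in, with the robot touching nothing.
It also fails if it takes over 48 s, if anything falls off the work surface, if the arm or the gripper's body presses on something with over 40 N, if the wrist force passes 120 N, or if a joint passes its speed limit or range.

## Working session

There is one attempt and no reset: what is moved stays moved. The work goes in short steps, Python scripts to look and compute and a tool call to move; the robot and the scene stay as the last step left them, time stands still between calls to the robot, and variables do not carry over. Pictures are saved under pics/ and viewed, and the job is handed in when it is done.

Besides the shell and the picture viewer there is one more tool, called after "Request:" in YAML: its name, and indented under it one key for each argument. move_arm: Moves the arm, as the interface text tells. Its arguments: {"type":"object","properties":{"steps":{"type":"array"},"squeeze":{"type":"number"}},"required":["steps"]}

```bash
ls; mkdir -p pics; cat > h.py <<'E'
import numpy as np,cv2
from station import robot
def snap(n,tag):
    c=robot.camera(n); cv2.imwrite(f'pics/{tag}.png',c['frame'][:,:,::-1]); return c
def proj(c,P):
    P=np.atleast_2d(np.array(P,float)); V=np.array(c['view']);K=np.array(c['camera_matrix'])
    q=(V[:3,:3]@P.T).T+V[:3,3]; q=q*[1,-1,-1]; u=(K@q.T).T; return u[:,:2]/u[:,2:]
def back(c,uv,z=0):
    V=np.array(c['view']);K=np.array(c['camera_matrix']);R=V[:3,:3];t=V[:3,3]
    d=np.linalg.inv(K)@np.array([uv[0],uv[1],1.]); d=d*[1,-1,-1]; d=R.T@d; o=-R.T@t
    return o+d*(z-o[2])/d[2]
E
python3 - <<'E'
from h import *
for n in ['scene','top','wrist']:
    c=snap(n,n+'0'); V=np.array(c['view']); print(n,c.keys(),-V[:3,:3].T@V[:3,3],np.array(c['camera_matrix']).round(1).tolist())
    for l in ['reacher','blue_roll','brown_roll','shelf','jaws']:
        print(l,[(np.round(r['rect']),round(r['confidence'],2)) for r in robot.recognise(n,l)])
s=robot.read_state();print(s['time_s'],s['position'],s['eef_rot'],s['opening'],s['force'])
E
```

```text
pics
scene dict_keys(['frame', 'camera_matrix', 'view']) [ 996.20093793 -255.83735425  760.33638605] [[386.1, 0.0, 258.9], [0.0, 386.1, 199.1], [0.0, 0.0, 1.0]]
reacher [(array([127., 203., 291., 297.]), 0.89)]
blue_roll [(array([330., 112., 355., 139.]), 0.68), (array([338., 175., 358., 195.]), 0.51), (array([301., 128., 317., 151.]), 0.47)]
brown_roll [(array([364., 224., 384., 245.]), 0.55)]
shelf [(array([291., 100., 497., 301.]), 0.97)]
jaws [(array([128., 199., 289., 294.]), 0.72)]
top dict_keys(['frame', 'camera_matrix', 'view']) [ 313.85278504   -5.97157705 1382.58995583] [[463.2, 0.0, 251.1], [0.0, 463.2, 181.1], [0.0, 0.0, 1.0]]
reacher [(array([250., 148., 362., 188.]), 0.88)]
blue_roll [(array([170., 234., 195., 254.]), 0.81), (array([126., 236., 150., 256.]), 0.76), (array([175., 170., 186., 192.]), 0.58)]
brown_roll [(array([180., 120., 195., 136.]), 0.67), (array([246., 152., 369., 191.]), 0.46)]
shelf [(array([114.,  65., 220., 229.]), 0.6)]
jaws []
wrist dict_keys(['frame', 'camera_matrix', 'view']) [ 267.26742969 -457.03917264  373.89613847] [[290.7, 0.0, 251.4], [0.0, 290.7, 194.2], [0.0, 0.0, 1.0]]
reacher []
blue_roll []
brown_roll []
shelf []
jaws []
0.9 [ 203.35632734 -484.01243708  231.30405094] [ 9.80283246e-01  1.97597465e-01 -1.05000592e-05 -1.85180731e-06] 85.54497094424035 [ 0.22189233 -0.30782269  0.10243387]
```

View pics/scene0.png

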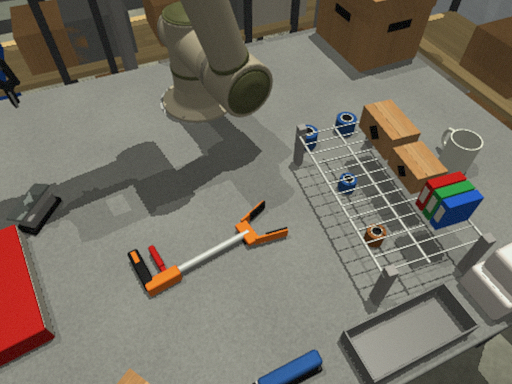

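View pics/top0.png

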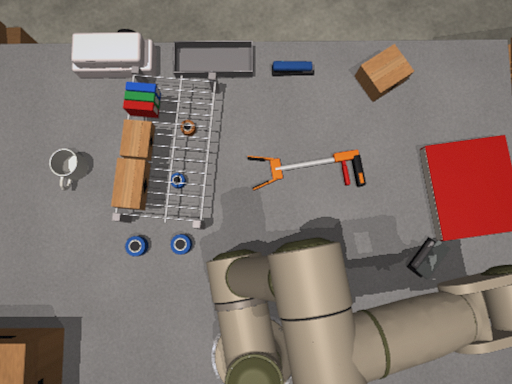

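```bash
python3 - <<'E'
import cv2
a=cv2.imread('pics/scene0.png');cv2.imwrite('pics/s0z.png',cv2.resize(a[90:310,110:390],None,fx=2.8,fy=2.7,interpolation=3))
a=cv2.imread('pics/top0.png');cv2.imwrite('pics/t0z.png',cv2.resize(a[60:260,110:375],None,fx=3,fy=3,interpolation=3))
E
```

```text
(no output)
```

View pics/s0z.png

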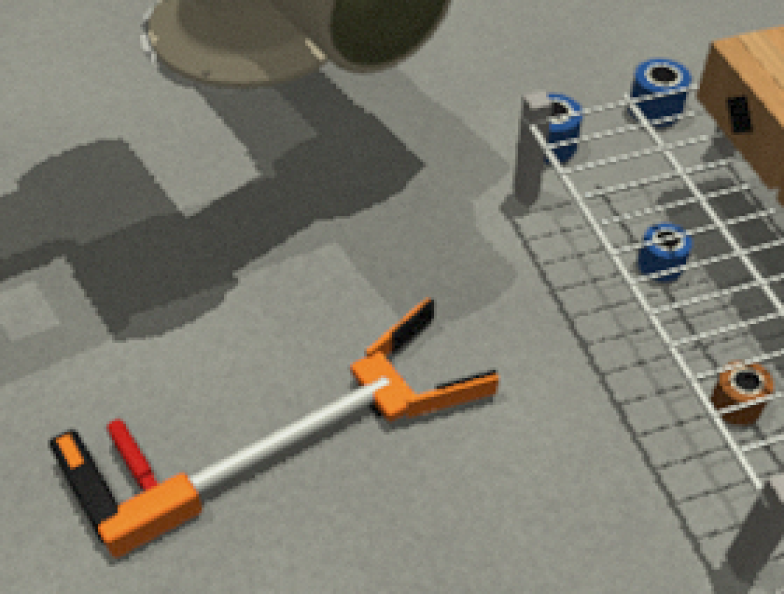

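View pics/t0z.png

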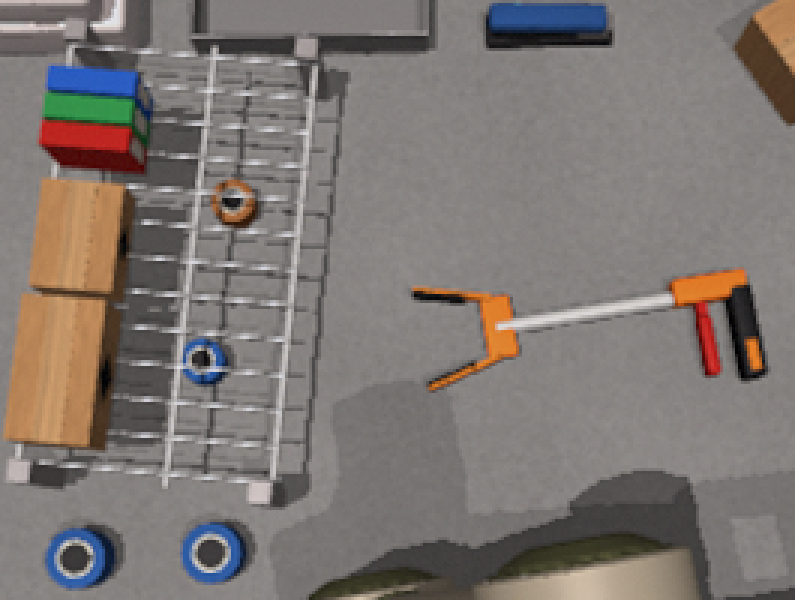

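Top view: the reacher lies at (250–362, 148–188) with its jaws to the left. The small blue roll is under the shelf at (178,180) and brown is at (188,127). The two larger blue rolls, (136,246) and (180,244), are look-alikes outside the shelf. Next I'll fit the poses.

```bash
cat > fit.py <<'E'
from h import *
from scipy.optimize import least_squares
def rollfit(cams_masks):
    pass
E
python3 - <<'E'
from h import *
from scipy.optimize import least_squares
cs=robot.camera('scene');ct=robot.camera('top')
S=lambda x,y:(x/2.8+110-.3,y/2.7+90-.3); T=lambda x,y:(x/3+110-.3,y/3+60-.3)
obs=[(ct,T(413,289),(301,-97,33)),(ct,T(430,390),(301,7,33)),(cs,S(433,299),(301,7,33)),(cs,S(497,373),(301,-97,33)),
(ct,T(720,373),(28,38,31))][:4]
def W(p,q):
    c,s=np.cos(p[2]),np.sin(p[2]); return [p[0]+c*q[0]-s*q[1],p[1]+s*q[0]+c*q[1],q[2]]
f=lambda p:np.concatenate([proj(c,W(p,q))[0]-uv for c,uv,q in obs])
r=least_squares(f,[400,-250,1.6],x_scale=[100,100,1]);print(r.x,r.fun.round(1))
p=r.x
for n,c in(('top',ct),('scene',cs)):
    im=c['frame'][:,:,::-1].copy()
    im=cv2.resize(im,None,fx=3,fy=3,interpolation=cv2.INTER_CUBIC)
    def L(a,b,col):
        u=proj(c,[W(p,a),W(p,b)]); u=((u+.5)*3).astype(int); cv2.line(im,tuple(map(int,u[0])),tuple(map(int,u[1])),col,1,cv2.LINE_AA)
    L((-30,-36,34),(-30,50,34),(0,255,0));L((28,-22,31),(28,38,31),(255,255,0));L((0,-45,17),(230,-45,17),(255,0,255));L((301,-97,33),(301,7,33),(0,255,255));L((28,38,31),(0,38,31),(255,255,0))
    u=proj(c,W(p,(120,-40,0)))[0]*3; x,y=map(int,u); cv2.imwrite(f'pics/ov_{n}.png',im[max(0,y-200):y+200,max(0,x-300):x+300])
# rolls
def circ(uvt,uvs,z=36):
    a=back(ct,uvt,z);b=back(cs,uvs,z);return a.round(1),b.round(1)
print('blue',circ(T(205,359),S(667,239)));print('brown',circ(T(234,201),S(747,379)))
for l,z in(('bl',0),):
    pass
# shelf post tops (z~100..110)
for z in (100,110,120):
    print(z,[back(ct,T(*q),z)[:2].round() for q in((260,491),(306,47),(18,471),(75,28))],[back(cs,S(*q),z)[:2].round() for q in((537,98),(780,480))])
E
```

```text
[ 522.80038196 -295.52750379    1.71162867] [ 0.1 -0.4 -0.5  0.4 -1.2 -1.4  0.9  1.4]
blue (array([506.4, 220.4,  36. ]), array([502.5, 223.7,  36. ]))
brown (array([665.2, 194.1,  36. ]), array([662.7, 196.7,  36. ]))
100 [array([374., 157.]), array([800., 117.]), array([394., 381.]), array([821., 341.])] [array([343., 171.]), array([774., 126.])]
110 [array([374., 156.]), array([796., 116.]), array([393., 378.]), array([817., 338.])] [array([353., 164.]), array([777., 120.])]
120 [array([373., 154.]), array([793., 115.]), array([392., 375.]), array([813., 335.])] [array([363., 158.]), array([780., 115.])]
```

View pics/ov_top.png

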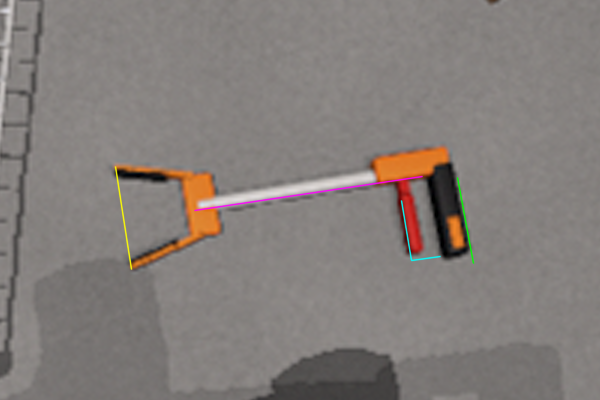

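View pics/ov_scene.png

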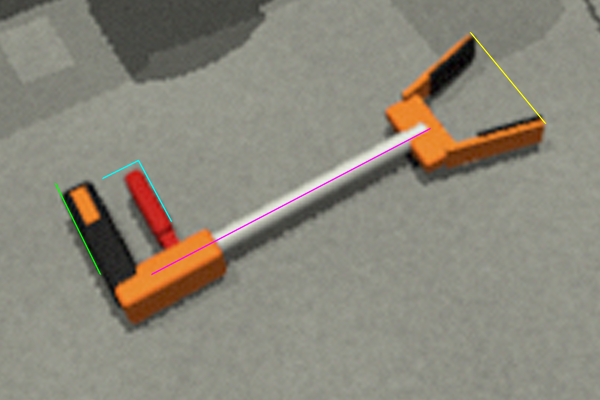

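Request:
move_arm:
  steps:
    - [[1,4.6,-0.62,0,0],[1,4.6,-0.62,0,0],[1,4.6,-0.62,0,0],[1,4.6,-0.62,0,0],[1,4.6,-0.62,0,0],[1,4.6,-0.62,0,0],[1,4.6,-0.62,0,0],[1,4.6,-0.62,0,0],[1,0,0,2,7.5],[1,0,0,2,7.2]]

```text
time_s: 2.0
position: [524.5, -294.8, 190.7]
eef_rot: [0.998, 0.069, 0.0, 0.0]
force: [0.6, -0.4, 0.0]
opening: 85.1
```

```bash
python3 - <<'E'
from h import *
c=snap('wrist','w1');V=np.array(c['view']);print(-V[:3,:3].T@V[:3,3],V[:3,:3].round(2).tolist())
s=robot.read_state();print(s['time_s'],s['position'],s['eef_rot'],s['qpos'])
E
```

```text
[ 592.96898898 -284.52853164  333.34459112] [[0.14, -0.99, -0.0], [0.95, 0.13, -0.27], [0.26, 0.04, 0.96]]
2.05 [ 522.90377423 -294.31837831  186.89291216] [ 0.99784159  0.06560829 -0.00201037 -0.00191446] [-7.07682311e-01  5.15539912e-01  1.31816353e+00 -7.10194745e-05
  1.31344099e+00  7.31820881e-01]
```

View pics/w1.png

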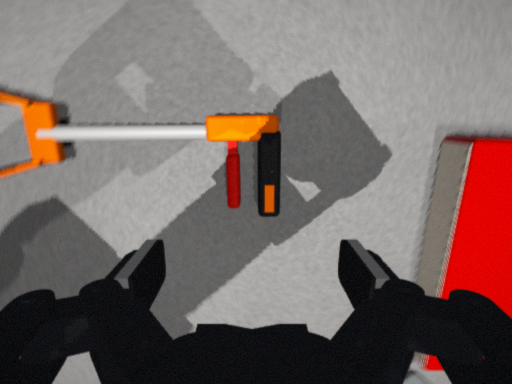

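The wrist view shows the trigger at columns 226–240, rows 140–208, and the grip at columns 257–281. Both are level with the fingers. I'll refine the pose from this.

```bash
python3 - <<'E'
from h import *
c=robot.camera('wrist');f=c['frame'].astype(int);s=robot.read_state()
red=((f[:,:,0]>100)&(f[:,:,1]<40)&(f[:,:,2]<40));red[:,300:]=0;red[:120]=0;red[215:]=0
y,x=np.nonzero(red);print('red',x.min(),x.max(),y.min(),y.max(),[ (r,np.nonzero(red[r])[0][[0,-1]]) for r in(150,165,180,195)])
blk=(f.max(2)<40)
print([(r,np.nonzero(blk[r,245:290])[0][[0,-1]]+245) for r in(150,160,170,180)])
A=[back(c,(np.nonzero(red[r])[0][0],r),31) for r in(165,195)]
B=[back(c,(np.nonzero(blk[r,245:290])[0][-1]+246,r),34) for r in(150,180)]
end=back(c,((x[y==y.max()]).mean(),y.max()+1),31)
print(A,B,end)
t=[back(c,q,17) for q in((60,133),(205,132))];d=t[0]-t[1];print('tube',t,np.arctan2(d[1],d[0]))
psi=np.arctan2(d[1],d[0]);ux=np.array([np.cos(psi),np.sin(psi)]);uy=np.array([-ux[1],ux[0]])
a=np.mean([q[:2]@ux for q in A])-28;b=np.mean([q[:2]@ux for q in B])+30;yy=[end[:2]@uy-38, t[0][:2]@uy+45]
print('orig along',a,b,'y',yy)
for o in yy: print((a+b)/2*ux+o*uy)
print(s['position'],s['eef_rot'])
E
```

```text
red 14 240 120 207 [(150, array([228, 237])), (165, array([227, 239])), (180, array([228, 239])), (195, array([229, 240]))]
[(150, array([259, 281])), (160, array([259, 281])), (170, array([259, 281])), (180, array([259, 281]))]
[array([ 536.90772628, -265.26994252,   31.        ]), array([ 505.03623923, -270.87095616,   31.        ])] [array([ 559.99851085, -318.98542296,   34.        ]), array([ 529.29746999, -323.90683416,   34.        ])] [ 491.30709059 -278.36389616   31.        ]
tube [array([545.13349165, -85.53923489,  17.        ]), array([ 566.19722411, -237.56433302,   17.        ])] 1.7084740877616924
orig along -365.03367370418 -363.1536506450978 y [np.float64(-486.4544794388013), np.float64(-483.2354194640784)]
[ 531.82073214 -293.8858014 ]
[ 528.63213292 -294.32759556]
[ 522.71845283 -294.75032452  188.63410067] [ 0.9975234   0.07028681 -0.00187841 -0.00181724]
```

Request:
move_arm:
  steps:
    - [[1,0.7,0,4,0],[1,0,0,4,0],[1,0,0,4,0],[1,0,0,3,0],[1,0,0,1.5,0],[1,0,0,1,0],[1,0,0,0.7,0],[1,0,0,0.4,0],[1,0,0,0,0]]

```text
time_s: 3.0
position: [530.6, -295.0, 5.8]
eef_rot: [0.997, 0.071, 0.0, 0.0]
force: [1.1, -0.6, -0.1]
opening: 85.2
```

```bash
python3 - <<'E'
from h import *
c=snap('wrist','w2')
E
```

```text
(no output)
```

View pics/w2.png

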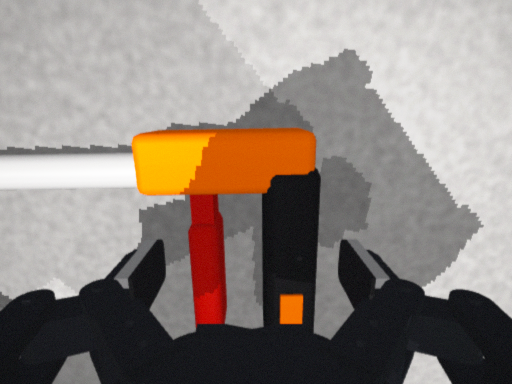

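The fingers straddle the trigger (190–225) and the grip (262–320). I'll lower slightly and pinch lightly.

Request:
move_arm:
  steps:
    - [[1,0,0,0.2,0],[0.8,0,0,0,0],[0.7,0,0,0,0],[0.66,0,0,0,0],[0.66,0,0,0,0],[0.655,0,0,0,0],[0.655,0,0,0,0]]
  squeeze: 25

```text
time_s: 3.75
position: [530.7, -295.5, 3.9]
eef_rot: [0.998, 0.071, 0.001, 0.001]
force: [-0.6, -4.6, 5.4]
opening: 55.9
```

```bash
python3 - <<'E'
from h import *
c=snap('wrist','w3');s=robot.read_state();print(s['position'],s['force'],s['opening'])
E
```

```text
[ 530.69529892 -295.41891456    3.91143886] [-0.82059725 -4.17762047  5.64882657] 56.30026152194962
```

View pics/w3.png

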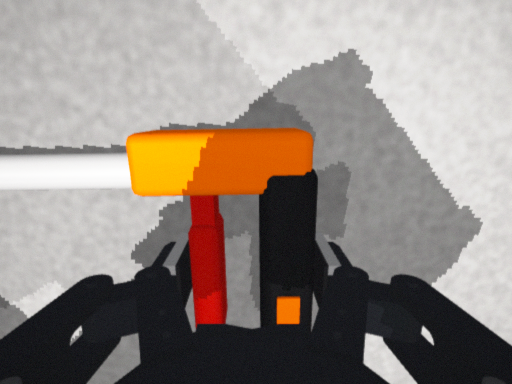

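Request:
move_arm:
  steps:
    - [[0.655,0,0,-0.1,0],[0.655,0,-0.5,0,0],[0.655,0,-1,0,0],[0.655,0,-1.5,0,0],[0.655,0,-1.5,0,0],[0.655,0,-1.5,0,0],[0.655,0,-1.5,0,0],[0.655,0,-1,0,0],[0.655,0,-0.5,0,0],[0.655,0,0,0,0]]

```text
time_s: 4.8
position: [517.6, -205.0, 4.3]
eef_rot: [0.997, 0.071, -0.0, -0.0]
force: [0.4, 0.5, -1.7]
opening: 56.1
```

```bash
python3 - <<'E'
from h import *
c=snap('scene','s4');d=snap('top','t4');s=robot.read_state();print(s['position'],s['force'],s['opening'])
a=cv2.imread('pics/s4.png');cv2.imwrite('pics/s4z.png',cv2.resize(a[90:290,200:400],None,fx=3,fy=3,interpolation=3))
a=cv2.imread('pics/t4.png');cv2.imwrite('pics/t4z.png',cv2.resize(a[80:240,110:350],None,fx=3.3,fy=3.3,interpolation=3))
E
```

```text
[ 517.77844166 -205.94074841    4.30559749] [ 0.23249688  0.04320203 -2.19221969] 55.88373748415394
```

View pics/s4z.png

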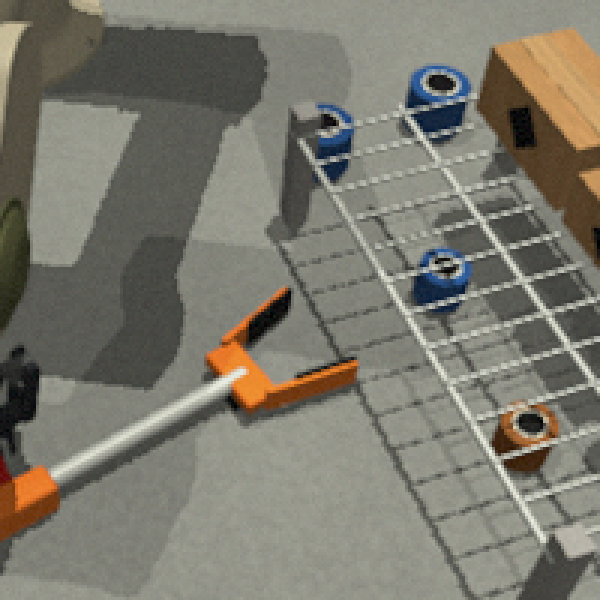

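View pics/t4z.png

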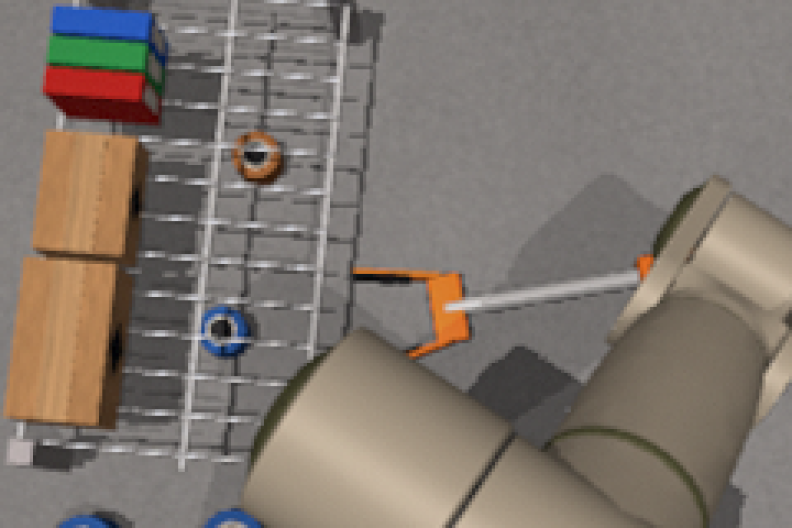

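The jaws sit just in front of the shelf edge. Now I'll measure the tube's line against the roll.

```bash
python3 - <<'E'
from h import *
for n,g,roll in(('top',lambda x,y:(x/3.3+110-.35,y/3.3+80-.35),(225,331)),('scene',lambda x,y:(x/3+200-.33,y/3+90-.33),(445,266))):
    c=robot.camera(n)
    tube=[(455,307),(635,279)] if n=='top' else [(242,374),(62,480)]
    for z in(10,20,25):
        a,b=[back(c,g(*q),z)[:2] for q in tube];d=a-b;d/=np.linalg.norm(d)
        r=back(c,g(*roll),36)[:2];nrm=np.array([-d[1],d[0]])
        print(n,z,a.round(1),np.arctan2(d[1],d[0]).round(3),'roll',r.round(1),'lat',((r-a)@nrm).round(1),'along',((r-a)@d).round(1))
    tips=[(352,271)] if n=='top' else [(290,291),(357,361)]
    print([back(c,g(*q),33)[:2].round(1) for q in tips])
    ms=robot.silhouettes(n,'blue_roll'); print([(m['rect'],round(m['confidence'],2)) for m in ms])
E
```

```text
top 10 [529.1  16.3] 1.721 roll [504.7 221. ] lat -6.4 along 206.0
top 20 [527.5  16.2] 1.721 roll [504.7 221. ] lat -8.0 along 205.9
top 25 [526.8  16.1] 1.721 roll [504.7 221. ] lat -8.8 along 205.9
[array([558.8, 108.3])]
[([126.2, 237.0, 147.8, 257.0], 0.77), ([172.2, 234.8, 190.8, 253.4], 0.6), ([172.8, 171.1, 187.1, 188.2], 0.52)]
scene 10 [517.   27.6] 1.765 roll [502.9 223.7] lat -23.9 along 195.1
scene 20 [523.4  23.9] 1.765 roll [502.9 223.7] lat -18.4 along 200.0
scene 25 [526.6  22. ] 1.765 roll [502.9 223.7] lat -15.6 along 202.5
[array([471.8,  93.3]), array([557.6, 107.3])]
[([330.3, 113.1, 358.4, 138.0], 0.59), ([340.2, 169.9, 358.6, 197.5], 0.53), ([302.1, 126.5, 316.5, 151.5], 0.46)]
```

Request:
move_arm:
  steps:
    - [[0.655,0.05,-0.5,0,0],[0.655,0.1,-1.25,0,0],[0.655,0.1,-1.5,0,0],[0.655,0.1,-1.5,0,0],[0.655,0.1,-1.5,0,0],[0.655,0.1,-1.25,0,0],[0.655,0.1,-1,0,0],[0.655,0.05,-0.5,0,0],[0.655,0,0,0,0]]

```text
time_s: 6.0
position: [512.0, -115.0, 4.3]
eef_rot: [0.997, 0.071, -0.0, -0.0]
force: [0.2, -0.2, -1.9]
opening: 55.8
```

```bash
python3 - <<'E'
from h import *
c=snap('scene','s5');d=snap('top','t5');s=robot.read_state();print(s['position'],s['force'],s['opening'])
a=cv2.imread('pics/s5.png');cv2.imwrite('pics/s5z.png',cv2.resize(a[120:270,220:400],None,fx=4,fy=4,interpolation=3))
a=cv2.imread('pics/t5.png');cv2.imwrite('pics/t5z.png',cv2.resize(a[100:220,130:290],None,fx=4,fy=4,interpolation=3))
E
```

```text
[ 512.08122241 -115.82760169    4.33912677] [-0.13438366  0.52288103 -1.71714789] 56.12472363662801
```

View pics/s5z.png

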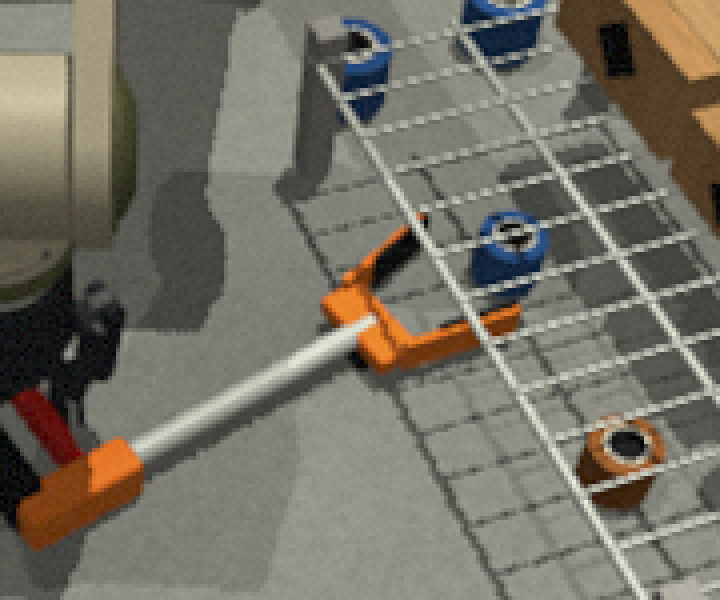

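View pics/t5z.png

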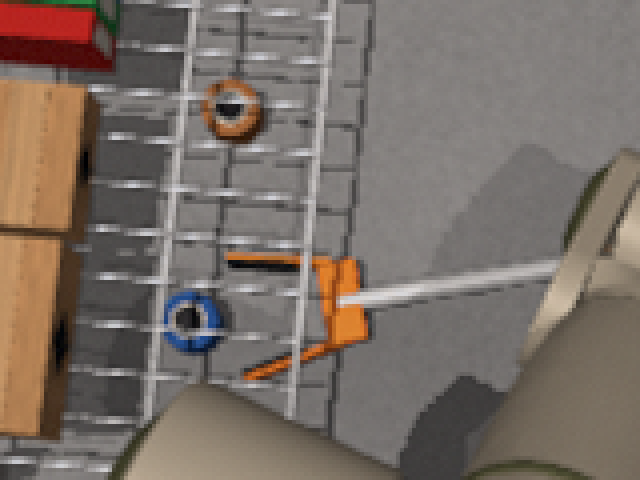

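Measured from the top view, the roll centre (193,320) is about 3 mm off the jaws' centreline, and 58 mm remain. I'll continue.

Request:
move_arm:
  steps:
    - [[0.655,0.05,-0.5,0,0],[0.655,0.1,-1,0,0],[0.655,0.1,-1.2,0,0],[0.655,0.1,-1.2,0,0],[0.655,0.05,-0.8,0,0],[0.655,0,-0.4,0,0],[0.655,0,0,0,0]]

```text
time_s: 6.8
position: [508.6, -63.9, 4.3]
eef_rot: [0.997, 0.071, -0.0, -0.0]
force: [-0.1, -0.4, -1.0]
opening: 56.1
```

```bash
python3 - <<'E'
from h import *
c=snap('scene','s6');d=snap('top','t6');s=robot.read_state();print(s['position'],s['force'],s['opening'])
a=cv2.imread('pics/s6.png');cv2.imwrite('pics/s6z.png',cv2.resize(a[120:270,220:400],None,fx=4,fy=4,interpolation=3))
a=cv2.imread('pics/t6.png');cv2.imwrite('pics/t6z.png',cv2.resize(a[100:220,130:290],None,fx=4,fy=4,interpolation=3))
E
```

```text
[508.78282808 -64.60969994   4.32957502] [-0.38950487  0.26448862 -2.2143706 ] 56.043353161449055
```

View pics/s6z.png

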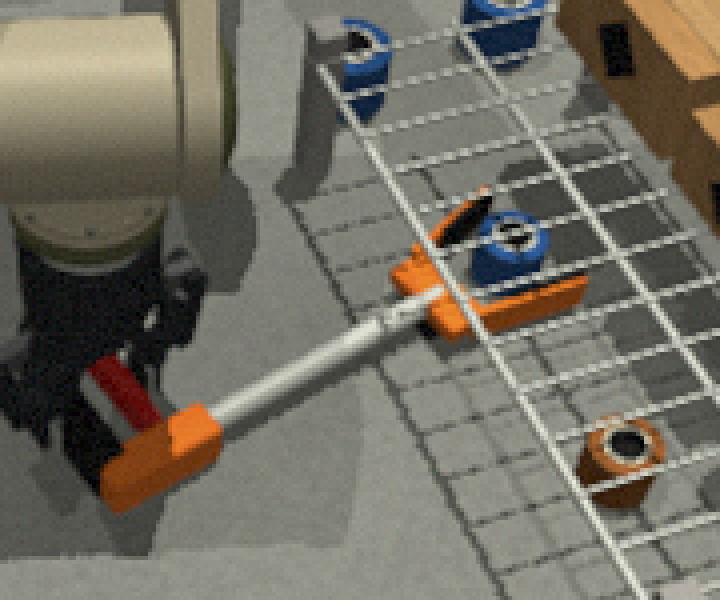

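View pics/t6z.png

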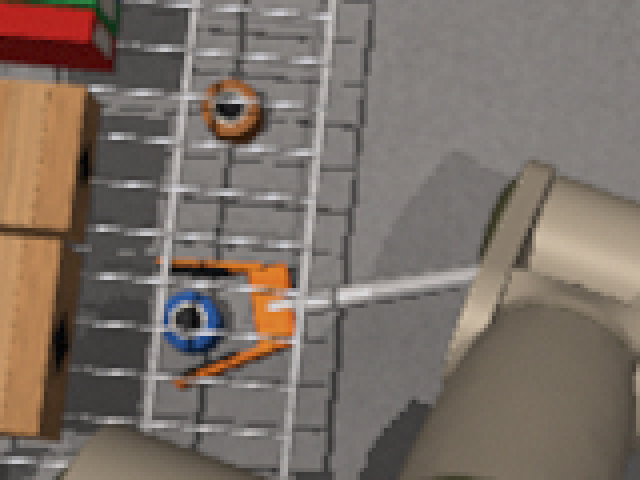

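The roll sits centred between the open pads. Squeezing now.

Request:
move_arm:
  steps:
    - [[0.63,0,0,0,0],[0.6,0,0,0,0],[0.57,0,0,0,0],[0.54,0,0,0,0],[0.51,0,0,0,0],[0.48,0,0,0,0],[0.45,0,0,0,0],[0.45,0,0,0,0],[0.45,0,0,0,0]]
  squeeze: 35

```text
time_s: 7.8
position: [510.1, -66.1, 5.8]
eef_rot: [0.998, 0.07, 0.002, 0.001]
force: [-2.6, -6.9, 9.8]
opening: 44.3
```

```bash
python3 - <<'E'
from h import *
c=snap('scene','s7');d=snap('top','t7');s=robot.read_state();print(s['position'],s['force'],s['opening'])
a=cv2.imread('pics/s7.png');cv2.imwrite('pics/s7z.png',cv2.resize(a[120:270,220:400],None,fx=4,fy=4,interpolation=3))
a=cv2.imread('pics/t7.png');cv2.imwrite('pics/t7z.png',cv2.resize(a[100:220,130:290],None,fx=4,fy=4,interpolation=3))
E
```

```text
[510.05101361 -66.12210681   5.73653678] [-1.63521691 -6.69567392 10.27173879] 44.434193215957926
```

View pics/s7z.png

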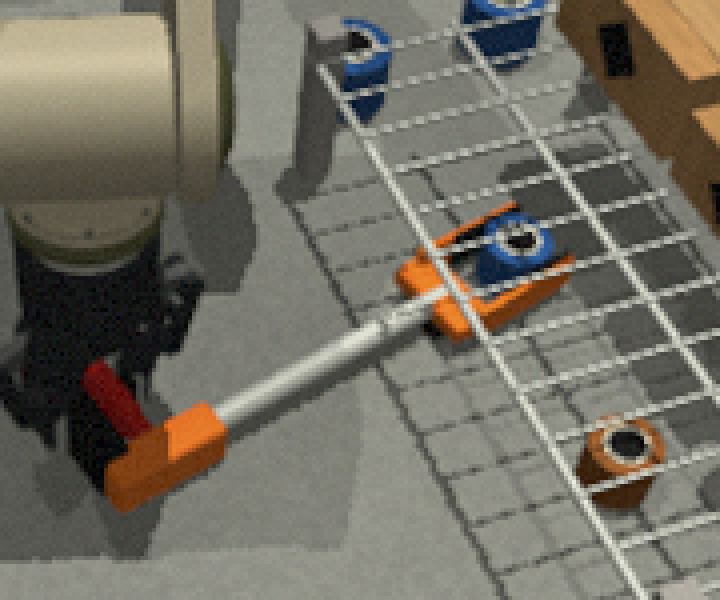

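View pics/t7z.png

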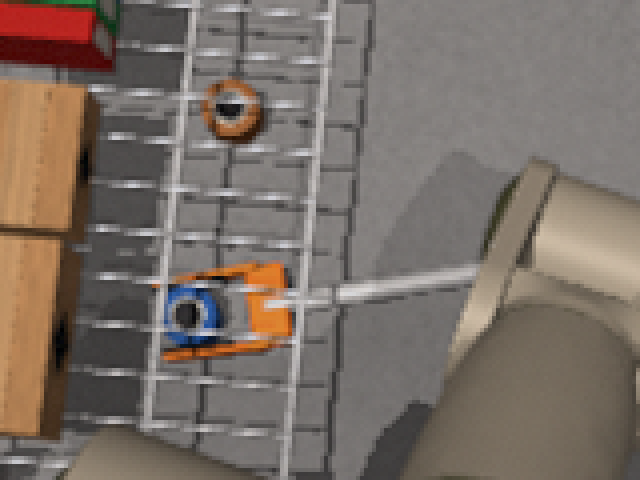

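The jaws are closed on the roll at an opening of 44.4 mm. Drawing it out.

Request:
move_arm:
  steps:
    - [[0.45,0,0,-0.1,0],[0.45,0,0.4,0,0],[0.45,0,0.9,0,0],[0.45,0,1.4,0,0],[0.45,0,1.6,0,0],[0.45,0,1.6,0,0],[0.45,0,1.6,0,0],[0.45,0,1.4,0,0],[0.45,0,0.9,0,0],[0.45,0,0.4,0,0]]

```text
time_s: 8.9
position: [523.5, -165.8, 5.8]
eef_rot: [0.998, 0.07, 0.0, -0.0]
force: [-1.2, 6.2, 9.0]
opening: 44.4
```

```bash
python3 - <<'E'
from h import *
c=snap('scene','s8');s=robot.read_state();print(s['position'],s['force'],s['opening'])
E
```

```text
[ 523.55780784 -166.14278071    5.8296188 ] [-1.08771533 -0.38294083  6.79509777] 44.514422405546455
```

View pics/s8.png

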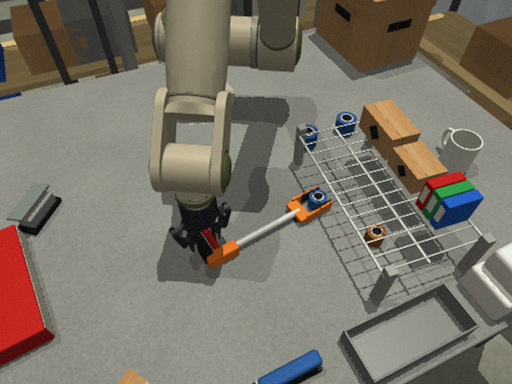

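The roll follows in the jaws; it's now at (317,197). I'll pull the rest of the way.

Request:
move_arm:
  steps:
    - [[0.45,0,0.5,0,0],[0.45,0,1.0,0,0],[0.45,0,1.5,0,0],[0.45,0,1.7,0,0],[0.45,0,1.7,0,0],[0.45,0,1.7,0,0],[0.45,0,1.5,0,0],[0.45,0,1.0,0,0],[0.45,0,0.5,0,0],[0.45,0,0,0,0]]

```text
time_s: 9.95
position: [539.1, -276.3, 5.9]
eef_rot: [0.998, 0.07, 0.001, 0.0]
force: [-0.0, -2.1, 5.2]
opening: 44.1
```

```bash
python3 - <<'E'
from h import *
c=snap('scene','s9');d=snap('top','t9');s=robot.read_state();print(s['position'],s['force'],s['opening'])
a=cv2.imread('pics/s9.png');cv2.imwrite('pics/s9z.png',cv2.resize(a[100:320,180:420],None,fx=2.7,fy=2.7,interpolation=3))
a=cv2.imread('pics/t9.png');cv2.imwrite('pics/t9z.png',cv2.resize(a[60:260,100:360],None,fx=3,fy=3,interpolation=3))
E
```

```text
[ 539.11764554 -276.24313585    5.84449644] [ 0.5272972  -3.04588603  4.61258412] 44.246096533306314
```

View pics/s9z.png

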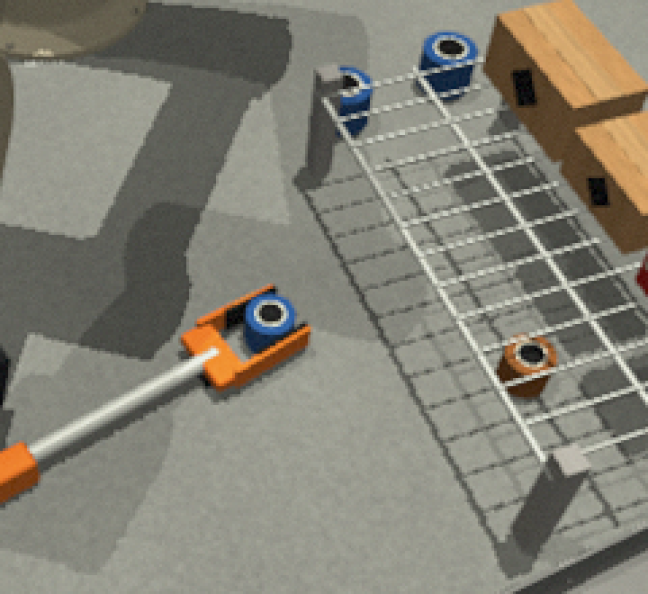

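View pics/t9z.png

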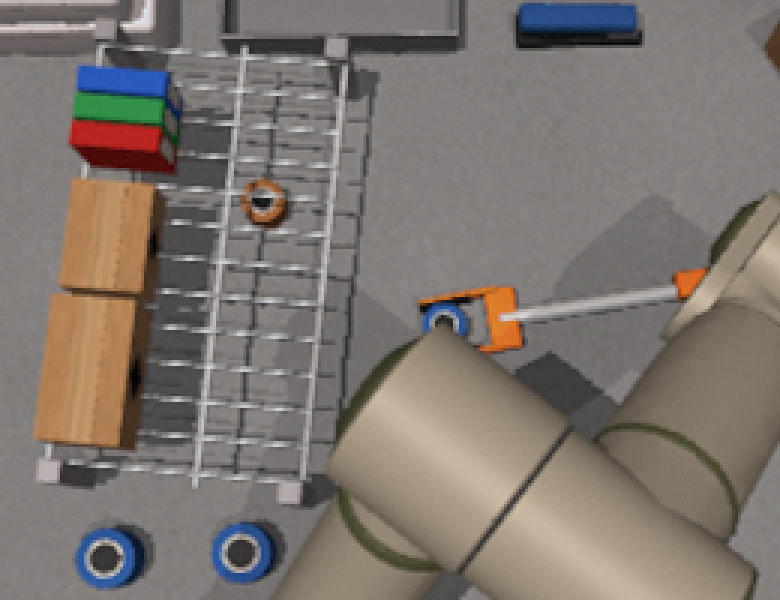

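```bash
python3 - <<'E'
from h import *
T=lambda x,y:(x/3+100-.33,y/3+60-.33);S=lambda x,y:(x/2.7+180-.31,y/2.7+100-.31)
ct=robot.camera('top');cs=robot.camera('scene')
for n,c,g,roll,posts in(('top',ct,T,(443,321),((290,491),(336,47))),('scene',cs,S,(271,313),((328,73),(571,459)))):
    r=back(c,g(*roll),36)[:2]
    for z in(100,110,116):
        a,b=[back(c,g(*q),z)[:2] for q in posts];d=(b-a);L=np.linalg.norm(d);d/=L
        print(n,z,r.round(1),'span',L.round(1),'clear',(-(d[0]*(r-a)[1]-d[1]*(r-a)[0])-10-22).round(1))
# post bases in scene
print([back(cs,S(*q),0)[:2].round() for q in((307,185),(515,572))])
E
```

```text
top 100 [543.   16.4] span 427.9 clear 92.3
top 110 [543.   16.4] span 424.5 clear 91.0
top 116 [543.   16.4] span 422.5 clear 90.2
scene 100 [536.7  15.6] span 436.2 clear 102.7
scene 110 [536.7  15.6] span 429.6 clear 97.2
scene 116 [536.7  15.6] span 425.6 clear 93.9
[array([387., 133.]), array([808.,  89.])]
```

The roll is about 92 mm clear of the shelf edge, so I'll release gently.

Request:
move_arm:
  steps:
    - [[0.54,0,0,0,0],[0.57,0,0,0,0],[0.6,0,0,0,0],[0.63,0,0,0,0],[0.66,0,0,0,0],[0.69,0,0,0,0],[0.75,0,0,0,0],[0.85,0,0,0,0],[1,0,0,0,0],[1,0,0,0,0]]

```text
time_s: 11.15
position: [538.7, -275.4, 5.4]
eef_rot: [0.998, 0.071, 0.0, 0.0]
force: [-0.3, 0.1, 0.7]
opening: 85.4
```

```bash
python3 - <<'E'
from h import *
c=snap('wrist','w10');c=snap('scene','s10');s=robot.read_state();print(s['position'],s['force'],s['opening'])
E
```

```text
[ 538.70866946 -275.38693871    5.32770018] [-0.74754796  0.11398701 -0.60611008] 85.71736978464271
```

View pics/w10.png

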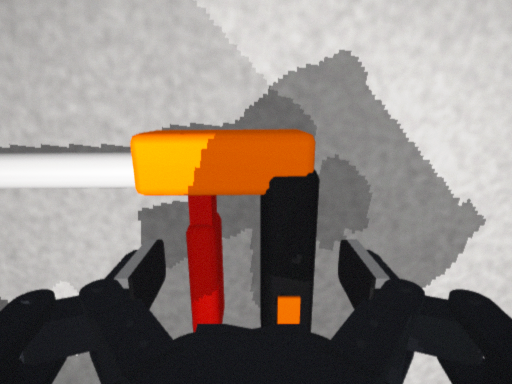

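View pics/s10.png

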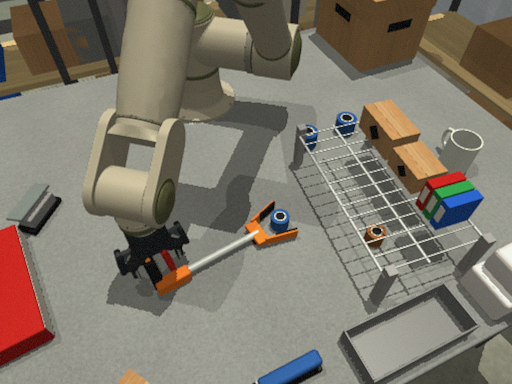

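Both fingers are clear of the grip and trigger, the jaws have opened, and the roll stands at (280,218). Raising the arm.

Request:
move_arm:
  steps:
    - [[1,0,0,-1,0],[1,0,0,-2,0],[1,0,0,-3,0],[1,0,0,-4,0],[1,0,0,-4,0],[1,0,0,-3,0],[1,0,0,-1.5,0],[1,0,0,0,0],[1,0,0,0,0]]

```text
time_s: 12.15
position: [538.5, -275.2, 189.9]
eef_rot: [0.998, 0.071, -0.0, -0.0]
force: [0.6, -0.6, -0.3]
opening: 85.3
```

```bash
python3 - <<'E'
from h import *
d=snap('wrist','w11');c=snap('scene','s11');s=robot.read_state();print(s['time_s'],s['position'],s['force'])
a=cv2.imread('pics/s11.png');cv2.imwrite('pics/s11z.png',cv2.resize(a[100:320,120:420],None,fx=2.6,fy=2.6,interpolation=3))
E
```

```text
12.25 [ 538.26957151 -275.0290437   189.00746671] [-0.22937747  0.3395677  -0.23963356]
```

View pics/s11z.png

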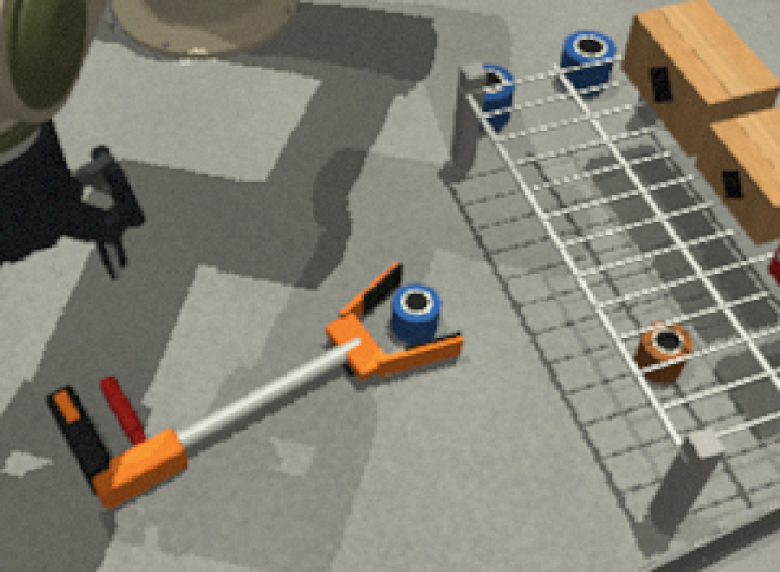

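View pics/w11.png

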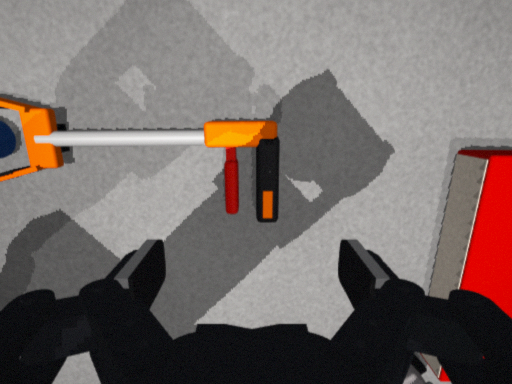

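```bash
python3 - <<'E'
from h import *
cs=robot.camera('scene');g=lambda x,y:(x/2.6+120-.3,y/2.6+100-.3)
r=back(cs,g(415,299),36)[:2];a,b=[back(cs,g(*q),112)[:2] for q in((474,72),(705,443))]
d=(b-a)/np.linalg.norm(b-a);print(r,-(d[0]*(r-a)[1]-d[1]*(r-a)[0])-32, back(cs,g(665,341),36))
print(robot.close_job())
E
```

```text
[533.57895889  15.16963116] 96.92320666956701 [663.53304995 193.31575055  36.        ]
the job is handed in; nothing more can be done
None
```

The blue roll is out from under the shelf and standing flat on the open table. I handed the job in at about 12 s of the 48 s allowed.

I took the reacher by its grip and trigger and slid its open jaws around the smallest blue roll. I then squeezed until the jaws closed on it (finger opening 44 mm), drew it straight out, and let go.

**Last checks:**
- **Roll position:** it stands about 9 to 10 cm clear of the shelf's front edge. The top camera gave about 91 mm before I let go; the scene camera gave about 97 mm both before and after.
- **Reacher:** it lies flat with its trigger sprung back and its jaws open around the roll.
- **Brown roll:** it measures within about 3 mm of where it was at the start, which is within camera error.
- **Fingers and forces:** the fingers never came near the roll. The highest wrist force I read was about 12 N, during the squeeze.

No check failed. The only disagreement was a few millimetres between the two cameras.

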